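# Slack off the ratchet tensioner

### The arm

A 7-joint arm with a two-finger parallel gripper is mounted at the origin on a cart in front of the work surface, level with it; the furniture and walls round the work are solid. World frame = base frame: x ahead of the robot, y to its left, z up, the work surface at z = 0. Lengths are in m, angles in rad, forces in N, time in s.
With the tool pointing down it reaches from about 0.425 to 0.925 m from the base axis. Payload 6.8 kg.
Tool frame: the origin (TCP) lies at the very end of the fingers, on their centre line; the grasp point (between the pads) lies 19 mm behind it (bot.grasp_offset is the distance from the TCP to the grasp point, in m); z points along the fingers, y is the direction in which the jaws open and shut (so a half turn about z gives the same grasp; the last joint's range is limited). The gripper opens to 85 mm and grips with 20 to 120 N. Pads are 22 mm wide; open, the fingers measure 114 mm over their backs; the gripper's body (76 mm by 85 mm) begins 54 mm behind the grasp point. The pads swing forward as they close: fully open they stand 13 mm farther back than shut.
Start: joints at [-1.334, 0.477, 0.022, 1.555, -0.011, 1.109, -0.083], TCP at [0.228, 0.635, 0.231] pointing down, gripper open.
Joint ranges: [-2.96, 2.96], [-0.34, 2.1], [-1.41, 1.46], [0.24, 2.44], [-1.37, 4.51], [0.17, 1.92], [-2.96, 2.96]. Speed limits (rad/s): [2.39, 2.39, 3.14, 3.14, 3.14, 3.14, 3.14].

### API

Orientations are given as a unit quaternion [w, x, y, z].
In Python, from station import monitor, cams, bot, finder gives the robot as it stands.
- The arm moves only by the tool jog_arm, never from a script. Its argument "plan" is a list of rows, each an object of numbers: "x", "y", "z": the shift along the tool's x, y, z as a fraction of full scale; "wx", "wy", "wz": the turn, a rotation vector about the tool's x, y, z as a fraction of full scale. A call has 1 to 12 rows; each row is the pose to reach, as a shift and turn from the pose measured when the call began, along the tool's axes at that moment, turning the shorter way round; what a row does not reach only later rows make up. Full scale, the value 1, is 20 cm for a shift and 180 degrees for a turn. A row lasts 1/12 s, in which the tool goes at most 41.7 mm and 7.16 degrees, less where a joint would pass 70% of its speed; a pose out of reach is approached as far as the arm can. A call with a number of a shift or a turn outside -1 to 1 is refused whole. A call with a gripper value outside its range is refused whole. "hand" is the opening, from -1 (shut) to 1 (fully open), set as the call begins (left out, the last holds). The fingers move at their own pace and stop on an object; "grip_force" is the grip in N (left out, the last holds). Time passes only in rows, so rows that repeat a pose let the fingers close. It gives the time, the measured TCP pose, the force and the opening at its end, in the units of the state.
- monitor.get_obs(): the state, without advancing time (a new reading comes with each control period).
- cams.read_camera(name): name is "side" or "top" or "wrist"; returns the picture (400x640x3 uint8, red, green, blue); there is no depth.
- cams.get_calibration(name): a dict with "fx", "fy", "cx", "cy" (pixels), "extrinsics" (4x4, takes a point from world to camera coordinates). Camera axes: x right, y down, z forward; pixel columns grow to the right and rows downward; lengths in m; the calibration is good to about 2 mm. A picture is of the moment at which its call begins: read the wrist's pose just before it. get_calibration takes no time and is no camera call; for the wrist camera it gives the pose at the moment of the call.
- bot.hand_in(): hands the job in, once; it reports no verdict.
Trained networks look in the newest picture that a camera, given by its name, has taken for a name from the list of things; names that differ only in an ending like _2 or _b are one class to them, and where a whole thing is asked for, a point or a joint stands for the part that bears it (a point fixed in the world has none). Each returns a list of dicts, best first, with "confidence" (0 to 1); they miss things now and then, are a little off and sometimes report something else, mostly with a low value. They report only what shows in the picture. A call takes as long as a camera call.
- finder.find_in(camera, target): "bbox" ([left, top, width, height] in pixels, round what is visible of it).
- finder.place_of(camera, target): "location" ([column, row] in pixels: a listed point, or the origin of a listed thing).
The state is a dict: "t": time; "q": joint angles; "joint_vel": joint speeds; "joint_torque": joint torques, N m; "eef_pos": TCP position; "tool_rot": TCP orientation; "contact_force": force on the tool from outside, world axes, zero at the start; "torque": the same for the moment, N m; "gripper_width": opening from 0.0 (shut) to 1.0 (fully open).
Only numpy, scipy, OpenCV 4.12 (cv2) and the standard library are available. Lean on these libraries where they do the work, as an engineer would, in place of code of your own. Each camera call takes 0.05 s, during which the arm holds its last target. There are 200 camera calls.

### The job

The frame tensioner with the bar-shaped knob has been left wound on. Throw its pawl right over so that it lies clear of the ratchet wheel, then turn the knob back (anticlockwise from above) until its pointer is in line with the little index post, and leave the pawl off. Leave the other tensioner, the one with the round knob, as it is.

Things in the scene. Friction and masses are not known exactly. Their poses are not given: they have to be found in the camera images.
- tensioner: Frame tensioner to be slacked off: fixed grey base 190 x 120 mm carrying a toothed steel wheel (114 mm across, tooth tips 50 mm above the bench) that turns about a vertical axis through this point (on the bench). The frame's +x points from the axis to the pawl. A steel index post, 50 mm high, stands 66 mm from the axis at -x
- tensioner_grip (a point): Its knob: a black bar 60 mm long, 16 wide, 34 high (62 to 96 mm above the bench) on a 32 mm hub in the middle of the wheel. The point is on the turning axis 80 mm above the bench, the height to grip, and turns with the knob: its x axis runs along the bar, its -x is the end with the aluminium pointer, which reaches 55 mm from the axis
- tensioner_knob (a joint): Turn of knob and wheel, rad: 0 = pointer in line with the index post; positive = wound on, clockwise from above; range -0.5 to 2.2. Begins at about 1.0 to 1.4. Light friction (0.06 N m), stays where left. With the pawl on the wheel it can only be wound on, in steps of 30 degrees, and turned back it locks within one step
- tensioner_crossbar (a point): Middle of the pawl's crossbar, a black round bar 12 mm thick, 44 long (along the point's y), on top of a flat stalk 8 x 14 mm. It rises 55 mm from a level hinge pin that lies 88 mm from the knob's axis, 52 mm up. Pawl on the wheel: crossbar 107 mm up, 75 to 90 mm from the knob's axis; a 40 mm arm reaches from the pin inward over the teeth (top 62 mm up)
- tensioner_pawl (a joint): Swing of the pawl, rad: -0.25 to 0.05 = tip on the wheel, stalk about upright; 1.9 = thrown over, stalk lying outward, crossbar 34 mm above the bench, 140 mm from the knob's axis. No spring, 70 g: falls back on the wheel if let go below 0.6, falls outward beyond 1.0 and stays. Shut fingers pushing the crossbar outward by 60 to 70 mm throw it over
- spare_knob (a joint): Turn of the knob of the other tensioner, the same device but with a round black knob 52 mm across; 0 = at its index post, about where it begins; to be left alone
- spare_pawl (a joint): Swing of the other tensioner's pawl; -0.25 to 0.05 = on its wheel, as it begins; to be left alone

How it is judged:
By the outcome, as a careful person would: the job done as asked, in the order asked, and still so for the second after the job is handed in, with the robot touching nothing.
It also fails if it takes over 45 s, if anything falls off the work surface, if the arm or the gripper's body presses on something with over 40 N, if the wrist force passes 120 N, or if a joint passes its speed limit or range.

## Working session

There is one attempt and no reset: what is moved stays moved. The work goes in short steps, Python scripts to look and compute and a tool call to move; the robot and the scene stay as the last step left them, time stands still between calls to the robot, and variables do not carry over. Pictures are saved under pics/ and viewed, about 8 in all and at most 12, crops included, and the job is handed in when it is done.

Besides the shell and the picture viewer there is one more tool, called by a JSON object that holds its "name" and its "arguments". jog_arm: Moves the arm, as the interface text tells. Shift numbers are shares of 20 cm and turn numbers shares of 180 degrees, none past 1 either way. Its arguments: {"type":"object","properties":{"plan":{"type":"array","items":{"type":"object","properties":{"x":{"type":"number","minimum":-1,"maximum":1},"y":{"type":"number","minimum":-1,"maximum":1},"z":{"type":"number","minimum":-1,"maximum":1},"wx":{"type":"number","minimum":-1,"maximum":1},"wy":{"type":"number","minimum":-1,"maximum":1},"wz":{"type":"number","minimum":-1,"maximum":1}}}},"hand":{"type":"number"},"grip_force":{"type":"number"}},"required":["plan"]}

```bash
mkdir -p pics; python3 - <<'E'
from station import monitor,cams,bot,finder
import cv2,numpy as np
o=monitor.get_obs();print(o['t'],o['eef_pos'],o['tool_rot'],o['gripper_width'],bot.grasp_offset)
for n in ['top','side']:
    im=cams.read_camera(n);cv2.imwrite(f'pics/{n}0.png',im[:,:,::-1])
    c=cams.get_calibration(n);E=np.array(c['extrinsics']);print(n,c['fx'],c['cx'],c['cy'],(-E[:3,:3].T@E[:3,3]).round(3),E[2,:3].round(2))
    for t in ['tensioner','tensioner_grip','tensioner_crossbar']:
        print(t,[(np.round(d['location'],1).tolist(),round(d['confidence'],2)) for d in finder.place_of(n,t)[:3]])
E
```

```text
0.0 [0.22797751 0.63472076 0.2303317 ] [-9.04160515e-05  1.71540405e-01  9.85176669e-01 -9.01289694e-04] 1.0020885641864752 0.0187
top 477.3675998589759 316.5488303658954 199.3988450633763 [0.46  0.157 1.037] [ 0.11  0.01 -0.99]
tensioner [([376.1, 207.1], 0.93)]
tensioner_grip [([375.5, 204.9], 0.97)]
tensioner_crossbar [([379.1, 159.3], 0.73)]
side 515.8906543052775 314.4728705080766 203.86096458729446 [0.588 0.77  0.778] [-0.04 -0.68 -0.73]
tensioner [([308.3, 203.1], 0.76)]
tensioner_grip [([313.8, 172.8], 0.84)]
tensioner_crossbar []
```

View pics/top0.png

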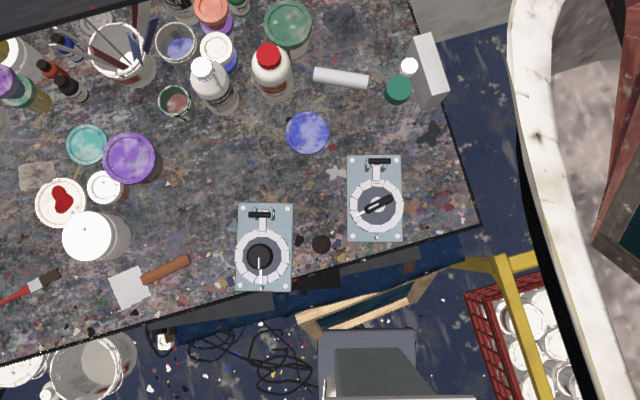

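View pics/side0.png

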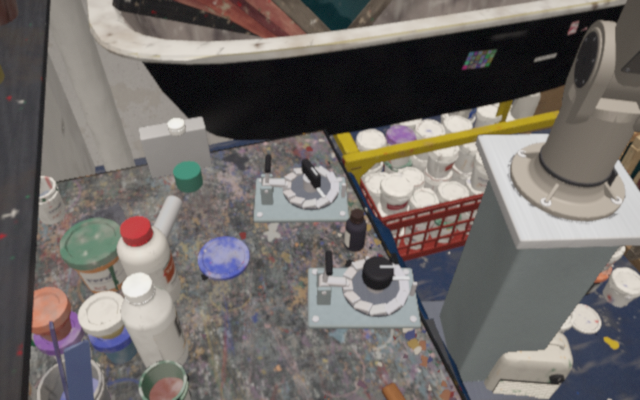

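```bash
cat > h.py <<'E'
from station import monitor,cams,bot,finder
import cv2,numpy as np
from scipy.spatial.transform import Rotation as R
def at_z(n,px,z):
    c=cams.get_calibration(n);E=np.array(c['extrinsics']);o=-E[:3,:3].T@E[:3,3]
    d=E[:3,:3].T@np.array([(px[0]-c['cx'])/c['fx'],(px[1]-c['cy'])/c['fy'],1]);return o+d*(z-o[2])/d[2]
def proj(n,p):
    c=cams.get_calibration(n);E=np.array(c['extrinsics']);q=E[:3,:3]@np.array(p)+E[:3,3]
    return np.array([c['fx']*q[0]/q[2]+c['cx'],c['fy']*q[1]/q[2]+c['cy']])
def tool():
    o=monitor.get_obs();w,x,y,z=o['tool_rot'];return np.array(o['eef_pos']),R.from_quat([x,y,z,w]),o
E
python3 - <<'E'
from h import *
for n,px,z in [('top',(376.1,207.1),0),('top',(375.5,204.9),.08),('top',(379.1,159.3),.107),('side',(308.3,203.1),0),('side',(313.8,172.8),.08)]: print(n,px,at_z(n,px,z).round(4))
p,r,o=tool();print(r.as_matrix().round(3))
E
```

```text
top (376.1, 207.1) [0.552  0.0362 0.    ]
top (375.5, 204.9) [0.5493 0.0466 0.08  ]
top (379.1, 159.3) [0.6371 0.0398 0.107 ]
side (308.3, 203.1) [0.5563 0.0469 0.    ]
side (313.8, 172.8) [0.5456 0.0407 0.08  ]
[[-0.941  0.338 -0.   ]
 [ 0.338  0.941 -0.   ]
 [-0.    -0.    -1.   ]]
```

Top view: the bar-knob tensioner is at px (375,204) with its pawl toward image-up (world +x), crossbar at (379,160). The spare is at (262,255). In the side view, the bar knob is at (310,173) and its pawl at (267,165). I'll zoom in for orientation.

```bash
python3 - <<'E'
from h import *
a=cv2.imread('pics/top0.png')[145:250,325:425];cv2.imwrite('pics/c0.png',cv2.resize(a,None,fx=5.5,fy=5.5,interpolation=cv2.INTER_CUBIC))
E
```

```text
(no output)
```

View pics/c0.png

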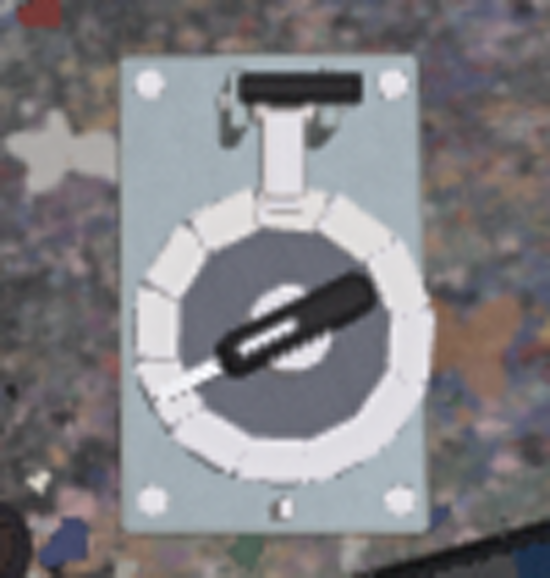

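The crop shows the crossbar centre at about (300,88), the bar running from (228,362) to (368,288), the pointer tip at (165,398), and the index post at (282,505). Next I convert these to world positions.

```bash
python3 - <<'E'
from h import *
f=lambda u,v,z: at_z('top',(325+(u+.5)/5.5-.5,145+(v+.5)/5.5-.5),z)[:2]
cs=[f(*c,.012) for c in [(121,57),(416,57),(429,531),(123,531)]];print(np.round(cs,4),np.mean(cs,0).round(4),[np.linalg.norm(cs[i]-cs[i-1]).round(4) for i in range(4)])
dirx=(cs[0]+cs[1]-cs[2]-cs[3]);print('yaw',np.degrees(np.arctan2(dirx[1],dirx[0])))
d2=cs[0]-cs[1];print('yaw2',np.degrees(np.arctan2(-d2[0],d2[1])))
b=f(300,88,.113);print('bar',b)
c=(f(238,90,.107)-f(362,88,.107));print('bar yaw',np.degrees(np.arctan2(-c[0],c[1])),np.linalg.norm(c))
print('post',f(282,503,.05))
k1,k2=f(228,362,.094),f(368,288,.094);k=k1-k2;print('knob',(k1+k2)/2,np.linalg.norm(k),np.degrees(np.arctan2(k[1],k[0])))
t=f(165,398,.07);print('tip',t)
w=[f(137,330,.045),f(433,330,.045)];print('wheel',w, f(285,482,.045))
p,r,o=tool();print(o['t'])
E
```

```text
[[ 0.6662  0.0982]
 [ 0.6638 -0.0185]
 [ 0.4769 -0.0165]
 [ 0.4791  0.1022]] [0.5715 0.0413] [np.float64(0.1871), np.float64(0.1167), np.float64(0.1869), np.float64(0.1187)]
yaw -0.9138558848953918
yaw2 -1.1913966531491325
bar [0.63335042 0.04054885]
bar yaw -0.24577092907088274 0.04444908536149458
post [0.48773637 0.04447464]
knob [0.55034881 0.04167213] 0.05736693785049611 116.70752136679336
tip [0.52658128 0.08859097]
wheel [array([0.55433572, 0.09671337]), array([ 0.55212361, -0.01530855])] [0.49574256 0.04252106]
0.4
```

{"name": "jog_arm", "arguments": {"plan": [{"x": -0.2,"y": -0.15,"z": -0.1,"wz": -0.03},{"x": -0.4,"y": -0.3,"z": -0.2,"wz": -0.06},{"x": -0.6,"y": -0.45,"z": -0.25,"wz": -0.09},{"x": -0.8,"y": -0.6,"z": -0.25,"wz": -0.109},{"x": -0.9,"y": -0.7,"z": -0.25,"wz": -0.109},{"x": -0.9,"y": -0.7,"z": -0.25,"wz": -0.109},{"x": -0.9,"y": -0.7,"z": -0.25,"wz": -0.109},{"x": -0.9,"y": -0.7,"z": -0.25,"wz": -0.109},{"x": -0.9,"y": -0.7,"z": -0.25,"wz": -0.109},{"x": -0.9,"y": -0.7,"z": -0.25,"wz": -0.109}], "hand": -1, "grip_force": 60}}

```text
invalid input at $.plan[0]: expected keys x, y, z, wx, wy, wz
```

{"name": "jog_arm", "arguments": {"plan": [{"x": -0.2,"y": -0.15,"z": -0.1,"wx": 0,"wy": 0,"wz": -0.03},{"x": -0.4,"y": -0.3,"z": -0.2,"wx": 0,"wy": 0,"wz": -0.06},{"x": -0.6,"y": -0.45,"z": -0.25,"wx": 0,"wy": 0,"wz": -0.09},{"x": -0.8,"y": -0.6,"z": -0.25,"wx": 0,"wy": 0,"wz": -0.109},{"x": -0.9,"y": -0.7,"z": -0.25,"wx": 0,"wy": 0,"wz": -0.109},{"x": -0.9,"y": -0.7,"z": -0.25,"wx": 0,"wy": 0,"wz": -0.109},{"x": -0.9,"y": -0.7,"z": -0.25,"wx": 0,"wy": 0,"wz": -0.109},{"x": -0.9,"y": -0.7,"z": -0.25,"wx": 0,"wy": 0,"wz": -0.109},{"x": -0.9,"y": -0.7,"z": -0.25,"wx": 0,"wy": 0,"wz": -0.109},{"x": -0.9,"y": -0.7,"z": -0.25,"wx": 0,"wy": 0,"wz": -0.109}], "hand": -1, "grip_force": 60}}

```text
t: 1.23
eef_pos: [0.3491, 0.444, 0.2811]
tool_rot: [-0.0, -0.0, 1.0, 0.0]
contact_force: [-0.2, 0.0, -0.1]
gripper_width: -0.002
```

{"name": "jog_arm", "arguments": {"plan": [{"x": -0.15,"y": -0.2,"z": 0,"wx": 0,"wy": 0,"wz": 0},{"x": -0.3,"y": -0.4,"z": 0,"wx": 0,"wy": 0,"wz": 0},{"x": -0.45,"y": -0.6,"z": 0,"wx": 0,"wy": 0,"wz": 0},{"x": -0.6,"y": -0.8,"z": 0,"wx": 0,"wy": 0,"wz": 0},{"x": -0.7,"y": -1,"z": 0,"wx": 0,"wy": 0,"wz": 0},{"x": -0.7,"y": -1,"z": 0,"wx": 0,"wy": 0,"wz": 0},{"x": -0.7,"y": -1,"z": 0,"wx": 0,"wy": 0,"wz": 0},{"x": -0.7,"y": -1,"z": 0,"wx": 0,"wy": 0,"wz": 0},{"x": -0.7,"y": -1,"z": 0,"wx": 0,"wy": 0,"wz": 0}]}}

```text
t: 1.98
eef_pos: [0.4884, 0.2457, 0.2807]
tool_rot: [-0.001, -0.001, 1.0, 0.0]
contact_force: [-0.7, 0.8, -0.6]
gripper_width: 0.002
```

{"name": "jog_arm", "arguments": {"plan": [{"x": -0.15,"y": -0.2,"z": 0,"wx": 0,"wy": 0,"wz": 0},{"x": -0.3,"y": -0.4,"z": 0,"wx": 0,"wy": 0,"wz": 0},{"x": -0.4,"y": -0.6,"z": 0,"wx": 0,"wy": 0,"wz": 0},{"x": -0.5,"y": -0.8,"z": 0,"wx": 0,"wy": 0,"wz": 0},{"x": -0.5,"y": -1,"z": 0,"wx": 0,"wy": 0,"wz": 0},{"x": -0.5,"y": -1,"z": 0,"wx": 0,"wy": 0,"wz": 0},{"x": -0.5,"y": -1,"z": 0,"wx": 0,"wy": 0,"wz": 0},{"x": -0.5,"y": -1,"z": 0,"wx": 0,"wy": 0,"wz": 0},{"x": -0.5,"y": -1,"z": 0,"wx": 0,"wy": 0,"wz": 0}]}}

```text
t: 2.73
eef_pos: [0.5885, 0.0494, 0.2801]
tool_rot: [-0.001, -0.003, 1.0, 0.001]
contact_force: [-0.7, 0.5, -1.4]
gripper_width: -0.0
```

{"name": "jog_arm", "arguments": {"plan": [{"x": -0.03,"y": -0.035,"z": 0.15,"wx": 0,"wy": 0,"wz": 0},{"x": -0.03,"y": -0.035,"z": 0.3,"wx": 0,"wy": 0,"wz": 0},{"x": -0.03,"y": -0.035,"z": 0.45,"wx": 0,"wy": 0,"wz": 0},{"x": -0.03,"y": -0.035,"z": 0.6,"wx": 0,"wy": 0,"wz": 0},{"x": -0.03,"y": -0.035,"z": 0.7,"wx": 0,"wy": 0,"wz": 0},{"x": -0.03,"y": -0.035,"z": 0.8,"wx": 0,"wy": 0,"wz": 0},{"x": -0.03,"y": -0.035,"z": 0.88,"wx": 0,"wy": 0,"wz": 0},{"x": -0.03,"y": -0.035,"z": 0.93,"wx": 0,"wy": 0,"wz": 0},{"x": -0.03,"y": -0.035,"z": 0.965,"wx": 0,"wy": 0,"wz": 0},{"x": -0.03,"y": -0.035,"z": 0.965,"wx": 0,"wy": 0,"wz": 0},{"x": -0.03,"y": -0.035,"z": 0.965,"wx": 0,"wy": 0,"wz": 0}]}}

```text
t: 3.65
eef_pos: [0.5945, 0.0439, 0.0875]
tool_rot: [-0.001, -0.004, 1.0, 0.001]
contact_force: [-0.3, 0.3, 1.0]
gripper_width: 0.001
```

{"name": "jog_arm", "arguments": {"plan": [{"x": -0.05,"y": 0,"z": 0,"wx": 0,"wy": 0,"wz": 0},{"x": -0.1,"y": 0,"z": 0,"wx": 0,"wy": 0,"wz": 0},{"x": -0.14,"y": 0,"z": 0,"wx": 0,"wy": 0,"wz": 0},{"x": -0.18,"y": 0,"z": 0,"wx": 0,"wy": 0,"wz": 0},{"x": -0.22,"y": 0,"z": 0,"wx": 0,"wy": 0,"wz": 0},{"x": -0.26,"y": 0,"z": 0,"wx": 0,"wy": 0,"wz": 0},{"x": -0.3,"y": 0,"z": 0,"wx": 0,"wy": 0,"wz": 0},{"x": -0.34,"y": 0,"z": 0,"wx": 0,"wy": 0,"wz": 0},{"x": -0.38,"y": 0,"z": 0,"wx": 0,"wy": 0,"wz": 0},{"x": -0.42,"y": 0,"z": 0,"wx": 0,"wy": 0,"wz": 0},{"x": -0.45,"y": 0,"z": 0,"wx": 0,"wy": 0,"wz": 0},{"x": -0.45,"y": 0,"z": 0,"wx": 0,"wy": 0,"wz": 0}]}}

```text
t: 4.65
eef_pos: [0.6859, 0.0446, 0.0873]
tool_rot: [-0.0, -0.004, 1.0, 0.001]
contact_force: [0.3, -1.2, 0.7]
gripper_width: -0.002
```

```bash
python3 - <<'E'
from h import *
im=cams.read_camera('side')[:,:,::-1];a=im[110:240,200:400];cv2.imwrite('pics/s1.png',cv2.resize(a,None,fx=4,fy=4,interpolation=cv2.INTER_CUBIC))
E
```

```text
(no output)
```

View pics/s1.png

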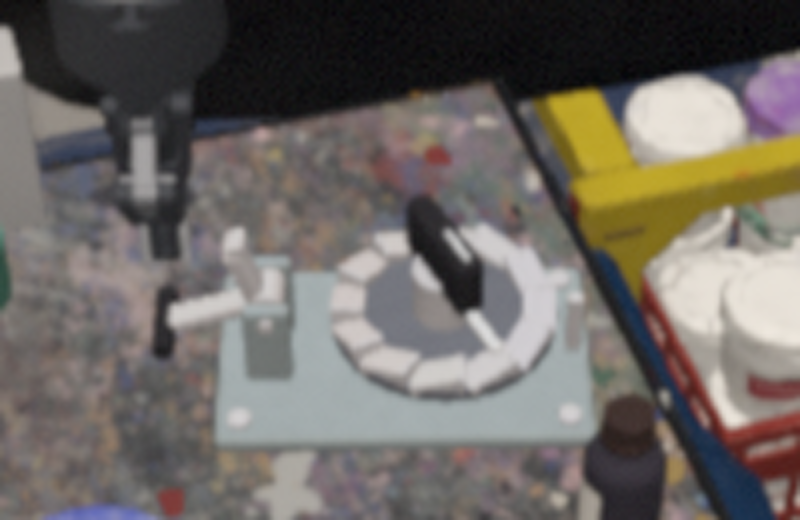

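The pawl lies outward with its crossbar at crop (163,322), and the knob hasn't moved. Next: up, back over the knob, open, and turn to the bar.

{"name": "jog_arm", "arguments": {"plan": [{"x": 0,"y": 0,"z": -0.2,"wx": 0,"wy": 0,"wz": 0},{"x": 0,"y": 0,"z": -0.4,"wx": 0,"wy": 0,"wz": 0.04},{"x": 0.1,"y": 0,"z": -0.5,"wx": 0,"wy": 0,"wz": 0.08},{"x": 0.25,"y": 0,"z": -0.5,"wx": 0,"wy": 0,"wz": 0.12},{"x": 0.4,"y": 0,"z": -0.5,"wx": 0,"wy": 0,"wz": 0.16},{"x": 0.55,"y": -0.01,"z": -0.5,"wx": 0,"wy": 0,"wz": 0.2},{"x": 0.67,"y": -0.01,"z": -0.5,"wx": 0,"wy": 0,"wz": 0.24},{"x": 0.67,"y": -0.01,"z": -0.5,"wx": 0,"wy": 0,"wz": 0.28},{"x": 0.67,"y": -0.01,"z": -0.5,"wx": 0,"wy": 0,"wz": 0.32},{"x": 0.67,"y": -0.01,"z": -0.5,"wx": 0,"wy": 0,"wz": 0.352},{"x": 0.67,"y": -0.01,"z": -0.5,"wx": 0,"wy": 0,"wz": 0.352},{"x": 0.67,"y": -0.01,"z": -0.5,"wx": 0,"wy": 0,"wz": 0.352}], "hand": 1}}

```text
t: 5.7
eef_pos: [0.5508, 0.0414, 0.1874]
tool_rot: [-0.001, 0.52, 0.854, 0.001]
contact_force: [0.5, -1.0, -0.5]
gripper_width: 1.0
```

```bash
python3 - <<'E'
from h import *
p,r,o=tool();print(o['t'],p,r.as_matrix().round(3).tolist(),np.round(o['q'],2))
im=cams.read_camera('wrist')[:,:,::-1];cv2.imwrite('pics/w1.png',im)
for t in ['tensioner_grip']:
  for d in finder.place_of('wrist',t)[:2]:print(d,at_z('wrist',d['location'],.08))
print([proj('wrist',q).round(0) for q in [(.552,.042,.08),(.552,.042,.096),(.486,.0435,.05)]])
d=r.inv().apply(np.array([.552,.042,.063])-p)/.2;print(d)
E
```

```text
5.7 [0.55081858 0.04140649 0.18738332] [[-0.458, 0.889, -0.002], [0.889, 0.458, 0.002], [0.003, -0.0, -1.0]] [-0.61  0.36  0.53  1.92 -0.22  0.92  0.51]
{'location': [317.8, 195.0], 'confidence': 0.87} [0.55171449 0.0400827  0.08      ]
[array([319., 193.]), array([319., 200.]), array([256., 151.])]
[-0.00179683  0.00684948  0.62191144]
```

View pics/w1.png

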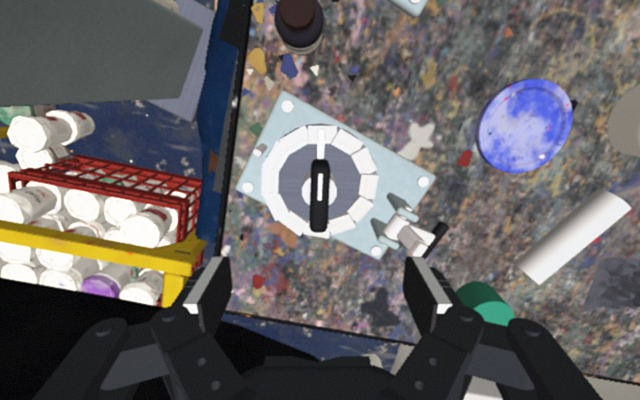

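Wrist view: the bar is vertical at (320,195) between the fingers, so it lines up with the jaws, and the pawl is off at (425,240). Descend and grip.

{"name": "jog_arm", "arguments": {"plan": [{"x": 0,"y": 0.003,"z": 0.15,"wx": 0,"wy": 0,"wz": 0},{"x": 0,"y": 0.003,"z": 0.3,"wx": 0,"wy": 0,"wz": 0},{"x": 0,"y": 0.003,"z": 0.42,"wx": 0,"wy": 0,"wz": 0},{"x": 0,"y": 0.003,"z": 0.52,"wx": 0,"wy": 0,"wz": 0},{"x": 0,"y": 0.003,"z": 0.58,"wx": 0,"wy": 0,"wz": 0},{"x": 0,"y": 0.003,"z": 0.62,"wx": 0,"wy": 0,"wz": 0},{"x": 0,"y": 0.003,"z": 0.62,"wx": 0,"wy": 0,"wz": 0},{"x": 0,"y": 0.003,"z": 0.62,"wx": 0,"wy": 0,"wz": 0}]}}

```text
t: 6.47
eef_pos: [0.5518, 0.0417, 0.0638]
tool_rot: [-0.001, 0.52, 0.854, 0.001]
contact_force: [-0.5, -0.1, 0.2]
gripper_width: 1.0
```

{"name": "jog_arm", "arguments": {"plan": [{"x": 0,"y": 0,"z": 0,"wx": 0,"wy": 0,"wz": 0},{"x": 0,"y": 0,"z": 0,"wx": 0,"wy": 0,"wz": 0},{"x": 0,"y": 0,"z": 0,"wx": 0,"wy": 0,"wz": 0},{"x": 0,"y": 0,"z": 0,"wx": 0,"wy": 0,"wz": 0},{"x": 0,"y": 0,"z": 0,"wx": 0,"wy": 0,"wz": 0},{"x": 0,"y": 0,"z": 0,"wx": 0,"wy": 0,"wz": 0},{"x": 0,"y": 0,"z": 0,"wx": 0,"wy": 0,"wz": 0},{"x": 0,"y": 0,"z": 0,"wx": 0,"wy": 0,"wz": 0},{"x": 0,"y": 0,"z": 0,"wx": 0,"wy": 0,"wz": 0}], "hand": -1, "grip_force": 40}}

```text
t: 7.22
eef_pos: [0.5524, 0.042, 0.0646]
tool_rot: [-0.001, 0.52, 0.854, 0.001]
contact_force: [-0.4, 0.5, 5.9]
gripper_width: 0.343
```

```bash
python3 - <<'E'
from h import *
p,r,o=tool();m=r.as_matrix();print(p,np.degrees(np.arctan2(m[1,1],m[0,1])),np.degrees(np.arctan2(-m[1,0],-m[0,0])),o['contact_force'],o['torque'],o['gripper_width'],np.round(o['q'],2))
E
```

```text
[0.5524325  0.04195018 0.06463911] 27.286990429448117 -62.712770000993416 [-0.43595552  0.45191582  5.85797608] [ 0.11917361  0.14866315 -0.00113818] 0.3426151047484474 [-0.52  0.53  0.43  2.   -0.35  0.68  0.61]
```

{"name": "jog_arm", "arguments": {"plan": [{"x": 0,"y": 0,"z": -0.01,"wx": 0,"wy": 0,"wz": 0},{"x": 0,"y": 0,"z": -0.01,"wx": 0,"wy": 0,"wz": 0},{"x": 0,"y": 0,"z": -0.01,"wx": 0,"wy": 0,"wz": 0},{"x": 0,"y": 0,"z": -0.01,"wx": 0,"wy": 0,"wz": 0}]}}

```text
t: 7.55
eef_pos: [0.5523, 0.042, 0.0652]
tool_rot: [-0.0, 0.52, 0.854, 0.001]
contact_force: [6.0, -0.2, -18.6]
gripper_width: 0.34
```

```bash
python3 - <<'E'
from h import *
p,r,o=tool();print(o['t'],p,o['contact_force'],o['torque'],o['gripper_width'])
im=cams.read_camera('wrist')[:,:,::-1];a=im[100:400,120:520];cv2.imwrite('pics/w2.png',cv2.resize(a,None,fx=2,fy=2))
E
```

```text
7.55 [0.55229186 0.04195429 0.0651606 ] [  5.99825875  -0.23936606 -18.6394331 ] [-0.02033454 -1.3988272  -0.025624  ] 0.3398444179759483
```

View pics/w2.png

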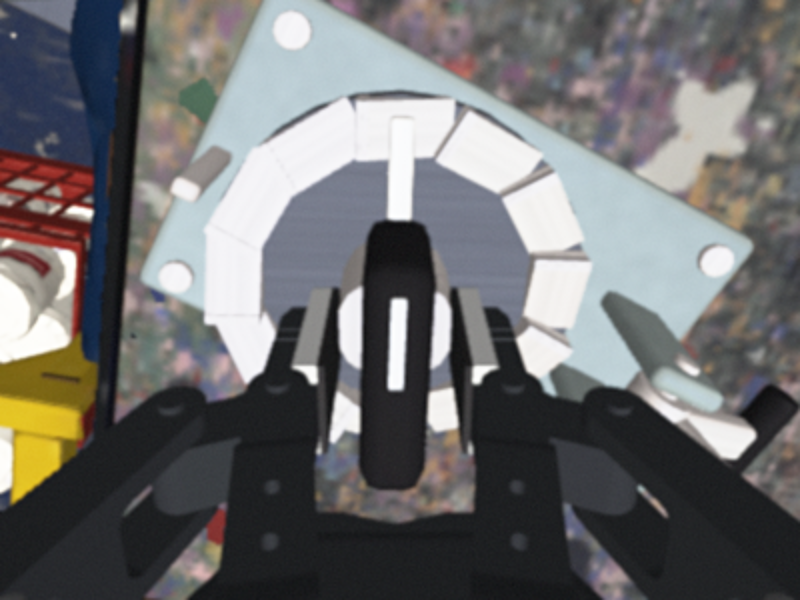

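The fingers have closed on the white hub (32 mm, crop 340–450), not the bar. Open, rise about 11 mm, and grip again.

{"name": "jog_arm", "arguments": {"plan": [{"x": 0,"y": 0,"z": 0,"wx": 0,"wy": 0,"wz": 0},{"x": 0,"y": 0,"z": 0,"wx": 0,"wy": 0,"wz": 0},{"x": 0,"y": 0,"z": 0,"wx": 0,"wy": 0,"wz": 0},{"x": 0,"y": 0,"z": -0.03,"wx": 0,"wy": 0,"wz": 0},{"x": 0,"y": 0,"z": -0.055,"wx": 0,"wy": 0,"wz": 0},{"x": 0,"y": 0,"z": -0.055,"wx": 0,"wy": 0,"wz": 0},{"x": 0,"y": 0,"z": -0.055,"wx": 0,"wy": 0,"wz": 0}], "hand": 0.1}}

```text
t: 8.18
eef_pos: [0.5529, 0.0421, 0.077]
tool_rot: [0.0, 0.52, 0.854, 0.001]
contact_force: [0.6, 0.4, 0.2]
gripper_width: 0.549
```

{"name": "jog_arm", "arguments": {"plan": [{"x": 0,"y": 0,"z": 0,"wx": 0,"wy": 0,"wz": 0},{"x": 0,"y": 0,"z": 0,"wx": 0,"wy": 0,"wz": 0},{"x": 0,"y": 0,"z": 0,"wx": 0,"wy": 0,"wz": 0},{"x": 0,"y": 0,"z": 0,"wx": 0,"wy": 0,"wz": 0},{"x": 0,"y": 0,"z": 0,"wx": 0,"wy": 0,"wz": 0},{"x": 0,"y": 0,"z": 0,"wx": 0,"wy": 0,"wz": 0},{"x": 0,"y": 0,"z": 0,"wx": 0,"wy": 0,"wz": 0},{"x": 0,"y": 0,"z": 0,"wx": 0,"wy": 0,"wz": 0}], "hand": -1, "grip_force": 40}}

```text
t: 8.85
eef_pos: [0.5525, 0.0419, 0.0772]
tool_rot: [-0.0, 0.52, 0.854, 0.001]
contact_force: [-1.8, 0.2, 5.6]
gripper_width: 0.178
```

```bash
python3 - <<'E'
from h import *
p,r,o=tool();m=r.as_matrix();print(o['t'],p,np.degrees(np.arctan2(m[1,1],m[0,1])),o['contact_force'],o['torque'],o['gripper_width'],np.round(o['q'],2))
E
```

```text
8.85 [0.55253067 0.04190943 0.07716483] 27.305867362090545 [-1.7799987   0.22713727  5.58002932] [-0.08791033  0.54414844  0.02497711] 0.17796382261738744 [-0.53  0.52  0.45  2.   -0.34  0.7   0.6 ]
```

{"name": "jog_arm", "arguments": {"plan": [{"x": 0,"y": 0,"z": 0,"wx": 0,"wy": 0,"wz": -0.03},{"x": 0,"y": 0,"z": 0,"wx": 0,"wy": 0,"wz": -0.06},{"x": 0,"y": 0,"z": 0,"wx": 0,"wy": 0,"wz": -0.09},{"x": 0,"y": 0,"z": 0,"wx": 0,"wy": 0,"wz": -0.12},{"x": 0,"y": 0,"z": 0,"wx": 0,"wy": 0,"wz": -0.15},{"x": 0,"y": 0,"z": 0,"wx": 0,"wy": 0,"wz": -0.18},{"x": 0,"y": 0,"z": 0,"wx": 0,"wy": 0,"wz": -0.21},{"x": 0,"y": 0,"z": 0,"wx": 0,"wy": 0,"wz": -0.24},{"x": 0,"y": 0,"z": 0,"wx": 0,"wy": 0,"wz": -0.27},{"x": 0,"y": 0,"z": 0,"wx": 0,"wy": 0,"wz": -0.3},{"x": 0,"y": 0,"z": 0,"wx": 0,"wy": 0,"wz": -0.33},{"x": 0,"y": 0,"z": 0,"wx": 0,"wy": 0,"wz": -0.343}]}}

```text
t: 9.85
eef_pos: [0.5519, 0.0411, 0.0772]
tool_rot: [-0.0, 0.006, 1.0, 0.001]
contact_force: [-2.3, -0.6, 3.8]
gripper_width: 0.175
```

{"name": "jog_arm", "arguments": {"plan": [{"x": 0,"y": 0,"z": 0,"wx": 0,"wy": 0,"wz": 0},{"x": 0,"y": 0,"z": 0,"wx": 0,"wy": 0,"wz": 0}]}}

```text
t: 10.02
eef_pos: [0.5519, 0.041, 0.0772]
tool_rot: [-0.0, 0.007, 1.0, 0.001]
contact_force: [-1.4, -1.2, 2.1]
gripper_width: 0.182
```

```bash
python3 - <<'E'
from h import *
p,r,o=tool();m=r.as_matrix();print(o['t'],p,np.degrees(np.arctan2(m[1,1],m[0,1])),o['contact_force'],o['torque'],o['gripper_width'])
im=cams.read_camera('wrist')[:,:,::-1];a=im[60:360,120:520];cv2.imwrite('pics/w3.png',cv2.resize(a,None,fx=2,fy=2))
E
```

```text
10.0167 [0.5519025  0.04096725 0.07720567] 89.19182898754948 [-1.39762583 -1.16680459  2.09722245] [-0.05703736  0.28295314  0.05535713] 0.1815994862817378
```

View pics/w3.png

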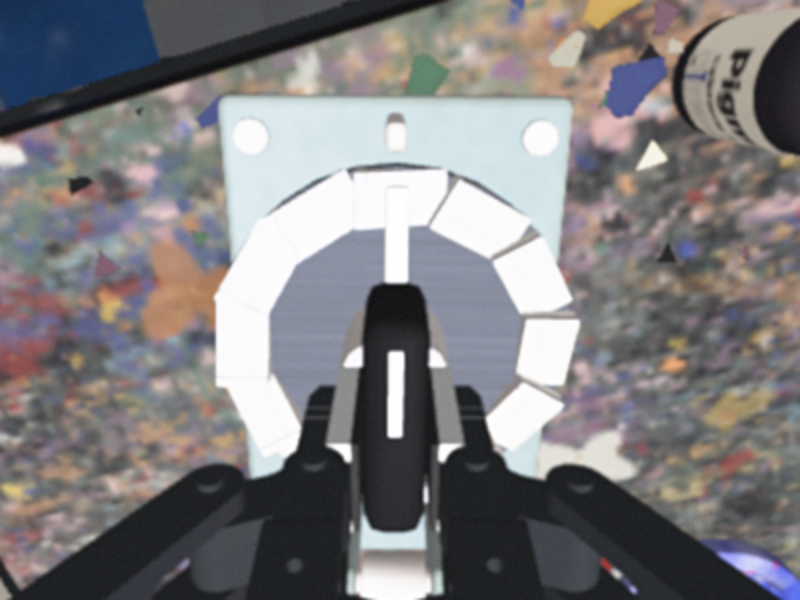

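The pointer (397,190) is in line with the index post (396,130). Release and lift away.

{"name": "jog_arm", "arguments": {"plan": [{"x": 0,"y": 0,"z": 0,"wx": 0,"wy": 0,"wz": 0},{"x": 0,"y": 0,"z": 0,"wx": 0,"wy": 0,"wz": 0},{"x": 0,"y": 0,"z": 0,"wx": 0,"wy": 0,"wz": 0},{"x": 0,"y": 0,"z": 0,"wx": 0,"wy": 0,"wz": 0},{"x": 0,"y": 0,"z": -0.1,"wx": 0,"wy": 0,"wz": 0},{"x": 0,"y": 0,"z": -0.25,"wx": 0,"wy": 0,"wz": 0},{"x": 0,"y": 0,"z": -0.4,"wx": 0,"wy": 0,"wz": 0},{"x": 0,"y": 0,"z": -0.55,"wx": 0,"wy": 0,"wz": 0},{"x": 0,"y": 0,"z": -0.6,"wx": 0,"wy": 0,"wz": 0},{"x": 0,"y": 0,"z": -0.6,"wx": 0,"wy": 0,"wz": 0},{"x": 0,"y": 0,"z": -0.6,"wx": 0,"wy": 0,"wz": 0}], "hand": 0.3}}

```text
t: 10.98
eef_pos: [0.5519, 0.0409, 0.1971]
tool_rot: [0.0, 0.007, 1.0, 0.001]
contact_force: [0.0, -1.1, -0.4]
gripper_width: 0.646
```

```bash
python3 - <<'E'
from h import *
p,r,o=tool();print(o['t'],p,o['contact_force'],o['gripper_width'])
im=cams.read_camera('wrist')[:,:,::-1];a=im[0:400,100:540]
s=cams.read_camera('side')[:,:,::-1][130:340,230:440]
cv2.imwrite('pics/f.png',np.hstack([a,cv2.resize(s,(360,360))[:,:].copy() if 0 else cv2.resize(s,(360,400))]))
E
```

```text
10.9833 [0.55188298 0.04087116 0.19708127] [ 0.02541489 -1.08619717 -0.38149872] 0.6464409446078588
```

View pics/f.png

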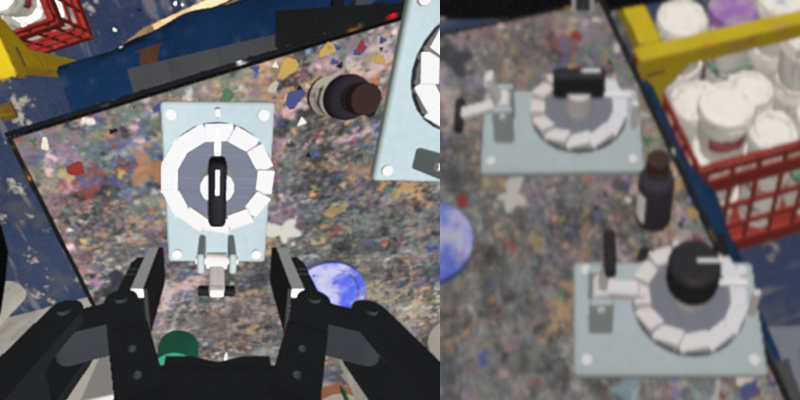

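After release, the pointer (217,135) is still in line with the post (217,110). The pawl is off at (217,285), and the spare is unchanged with its pawl on.

```bash
python3 -c "
from station import bot
print(bot.hand_in())"
```

```text
the job is handed in; nothing more can be done
None
```

The job is done and handed in at about 11 s of the 45 s allowed. I threw the bar-knob tensioner's pawl right over. I then turned its knob back about 62° anticlockwise to the index post and let go.

- **Last checks:** After release, the wrist picture shows the pointer in line with the post, to about a pixel. The pawl lies outward, clear of the wheel. The round-knob tensioner looks unchanged with its pawl on. The gripper was clear, about 10 cm above the knob.
- **What went wrong:** My first grip closed on the hub below the bar. A short upward move while gripped gave about 19 N at the wrist, and the knob did not visibly turn. I opened, rose 12 mm and gripped the bar properly before turning. All wrist forces I read were under 20 N.

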